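# Move the climate logger from its charger to the cheese tray

## Task

Take the climate logger out of its charging dock: pinch its two orange side tabs towards each other so that it unlatches, and draw it straight up out of the dock. Then lower it into the white pocket that stands on the blue cheese tray and press it gently down, tabs still pinched, until it is at or almost at the bottom, and let go so that the tabs spring out and it stays latched upright in the pocket. Never tug on the dock or lean on the pocket with more than about 25 N (2.5 kg), and leave the two cheeses and the cup where they are.

Things in the scene. Friction and masses are not known exactly. Their poses are not given: they have to be found in the camera images.
- logger_center (a point): Centre of the climate logger, a loose upright white box 30 (own x) x 22 (own y) x 84 mm high, about 0.12 kg; this point is 42 mm above its underside; z up. An orange sprung tab, 18 mm wide, stands on each y side: paddle 24 mm wide from 4 to 38 mm above this point, the two paddles 50 mm apart over their outer faces, 39 mm when fully pinched. It may be turned half round about z.
- tab_a (a joint): Press of the tab on the logger's +y side: 0 free, 0.0055 m pinched in to its stop. Each tab's spring pushes out with 3 N when free, 10 N at the stop. A hook on the tab's foot, its flat top 24 mm below the logger's centre, stands 3 mm under a catch of the dock or pocket; pressed in by more than about 4 mm it clears the catch.
- tab_b (a joint): The same for the tab on the logger's -y side. The hooks are square below, so the logger goes into a pocket only with both tabs pinched.
- dock: Charging dock fixed to the bench: black plate 110 x 110 x 14 mm with a grey pocket; origin at the centre of its underside, z up. The logger stands on its axis, axes alike, held up against the catches by a plunger like the tray's, its underside 23.5 mm above the origin and 3.5 mm above a hard floor. Pocket walls end 58 mm, flared lips 63 mm above the origin; clear once raised 45 mm.
- tray: Fixed blue tray 200 (x) x 300 (y) mm, rim 22 mm; origin at the centre of its underside, z up. Two posts in its middle carry the white pocket, axes as the tray's, mouth 33 (x) x 42 mm (y): the logger's y must lie along the tray's y, with 1.5 mm of play each way in x and 2.5 mm in y. The pocket's walls end 38 mm above its floor, flared lips on its x sides 43 mm.
- stand (a point): Point on the pocket's axis, fixed to the tray 42 mm above its underside; z up. The pocket is clamped to its posts at a height that differs each time and is not measured: its floor lies between 10 mm below and 10 mm above this point and must be found by feel. The clamp holds against any permitted force.
- plunger (a joint): Orange spring plunger in the pocket's floor: 0 out (top 10 mm above the floor), 0.010 m flush with it. It pushes up with 3 N at first and 8 N when flush; then the logger stands on the hard floor, hooks 3.5 mm below the catches. Let go there or within 3 mm above, the tabs spring out and the plunger lifts the logger against the catches (plunger at 0.0065). If not latched it rises to 0.
- cheese_a_mid (a point): Centre of a cheese wheel, 76 mm in diameter, 38 mm high, 0.2 kg, loose on the tray's +y half. Leave alone.
- cheese_b_mid (a point): Centre of a like cheese wheel loose on the tray's -y half. Leave alone.
- cup_mid (a point): Centre of an empty white plastic cup, 70 mm in diameter, 70 mm high, loose on the bench. Leave alone.
There are look-alikes about, which are no part of the job. What is meant by the dock is not green, purple or turquoise, and is the larger of those in its own colour.

How it is judged:
By the outcome, as a careful person would: the job done as asked, in the order asked, and still so for the second after the job is handed in, with the robot touching nothing.
It also fails if it takes over 64 s, if anything falls off the work surface, if the arm or the gripper's body presses on something with over 40 N, if the wrist force passes 120 N, or if a joint passes its speed limit or range.

## Robot

A 7-joint arm with a two-finger parallel gripper is mounted at the origin on the work surface. World frame = base frame: x ahead of the robot, y to its left, z up, the work surface at z = 0. Lengths are in m, angles in rad, forces in N, time in s.
With the tool pointing down it reaches from about 0.4 to 0.875 m from the base axis. Payload 19.3 kg.
Tool frame: the origin (TCP) lies midway between the tips of the shut fingers; the grasp point (between the pads) lies 19 mm behind it; z points along the fingers, y is the line along which they close (so a half turn about z gives the same grasp; the last joint's range is limited). The gripper opens to 85 mm and grips with 20 to 120 N. Pads are 22 mm wide; open, the fingers measure 114 mm over their backs; the gripper's body (76 mm by 85 mm) begins 54 mm behind the grasp point. The pads swing forward as they close: fully open they stand 13 mm farther back than shut.
Start: joints at [-1.34, 0.521, -0.036, 1.599, 0.021, 1.021, -0.113], TCP at [0.185, 0.597, 0.231] pointing down, gripper open.
Joint ranges: [-2.91, 2.91], [-0.3, 2.13], [-1.5, 1.42], [0.17, 2.43], [-1.26, 4.41], [0.16, 1.93], [-2.52, 2.52]. Speed limits (rad/s): [1.89, 1.89, 2.39, 2.39, 3.01, 3.01, 3.01].

## Interface

Orientations are given as [roll, pitch, yaw] about the fixed x, y, z axes, in that order (R = Rz(yaw) Ry(pitch) Rx(roll)).
In Python, from workcell import bot gives the robot as it stands.
- The arm moves only by the tool move_arm, never from a script. Its argument "series" is a list of rows, each a list of 3 entries, a list of its own where there are three numbers: the shift along the tool's x, y, z in cm, then the turn, a rotation vector about the tool's x, y, z in rad, then the opening in per cent of the stroke, from 0 (shut) to 100 (fully open). A call has 1 to 20 rows; each row is the pose to reach, as a shift and turn from the pose commanded when the call began, along the tool's axes at that moment; what a row does not reach only later rows make up. A row lasts 1/12 s, in which the tool goes at most 41.7 mm and 7.16 degrees, less where a joint would pass 70% of its speed; a pose out of reach is approached as far as the arm can. A call with a gripper value outside its range is refused whole. The fingers move at their own pace and stop on an object; "squeeze" is the grip in N (left out, the last holds). Time passes only in rows, so rows that repeat a pose let the fingers close. It gives the time, the measured TCP pose, the force, the opening and the grip force at its end, in the units of the state.
- bot.observe(): the state, without advancing time (a new reading comes with each control period).
- bot.grab_frame(name): name is "side" or "top" or "wrist"; returns (picture, depth): 384x512x3 uint8, red, green, blue; 384x512 float32, m along the optical axis (not along the pixel's ray), 0 where there is no reading.
- bot.camera_params(name): a dict with "fovy" (degrees; the focal length in pixels is half the picture's height over the tangent of half this angle, whatever the lens; pixels are square), "cx", "cy" (the principal point, pixels), "R" (3x3) and "t" (3): a world point X has camera coordinates R X + t; the wrist camera has in their place "tool_from_camera" (4x4, takes a point from camera to tool coordinates, whose origin is the TCP and whose axes are the flange's). Camera axes: x right, y down, z forward; pixel columns grow to the right and rows downward; lengths in m; the calibration is good to about 2 mm. A picture is of the moment at which its call begins: read the wrist's pose just before it. camera_params takes no time and is no camera call.
- bot.job_done(): hands the job in; it is judged then, once.
Trained networks look in the newest picture that a camera, given by its name, has taken for a name from the list of things; names that differ only in an ending like _2 or _b are one class to them, and where a whole thing is asked for, a point or a joint stands for the part that bears it (a point fixed in the world has none). Each returns a list of dicts, best first, with "conf" (0 to 1); they miss things now and then, are a little off and sometimes report something else, mostly with a low value. They report only what shows in the picture. A call takes as long as a camera call. They do not tell look-alikes from the thing itself.
- bot.find_in(camera, thing): "bbox" ([left, top, right, bottom] in pixels, round what is visible of it).
- bot.trace(camera, thing): "mask" (384x512 bool, what is visible of it) and "bbox" ([left, top, right, bottom] in pixels, round what is visible of it).
The state is a dict: "clock": time; "qpos": joint angles; "qd": joint speeds; "joint_efforts": joint torques, N m; "position": TCP position; "tool_rot": TCP orientation; "force": force on the tool from outside, world axes, zero at the start; "moment": the same for the moment, N m; "grip_width": finger opening in m; "finger_force": force on a finger pad.
Only numpy, scipy, OpenCV 4.12 (cv2) and the standard library are available. Lean on these libraries where they do the work, as an engineer would, in place of code of your own. Each camera call takes 0.05 s, during which the arm holds its last target. There are 200 camera calls.

## Working session

There is one attempt and no reset: what is moved stays moved. The work goes in short steps, Python scripts to look and compute and a tool call to move; the robot and the scene stay as the last step left them, time stands still between calls to the robot, and variables do not carry over. Pictures are saved under pics/ and viewed, at most 10 in all, crops included, and the job is handed in when it is done.

Besides the shell and the picture viewer there is one more tool, called after "Emit:" as name(argument=value, ...) on one line, values as JSON. move_arm: Moves the arm, as the interface text tells. Its arguments: {"type":"object","properties":{"series":{"type":"array"},"squeeze":{"type":"number"}},"required":["series"]}

```bash
mkdir -p pics; ls; cat > h.py <<'E'
import numpy as np, cv2
from scipy.spatial.transform import Rotation as Rot
from workcell import bot
def K(c):
    f=192/np.tan(np.radians(c["fovy"])/2); return f
def cloud(name, st=None):
    st=bot.observe(); im,d=bot.grab_frame(name); c=bot.camera_params(name); f=K(c)
    v,u=np.mgrid[:384,:512]
    P=np.stack([(u-c["cx"])*d/f,(v-c["cy"])*d/f,d],-1)
    if name=="wrist":
        T=np.array(c["tool_from_camera"]); P=P@T[:3,:3].T+T[:3,3]
        R=Rot.from_euler("xyz",st["tool_rot"]).as_matrix(); P=P@R.T+np.array(st["position"])
    else:
        R=np.array(c["R"]);P=(P-np.array(c["t"]))@R
    P[d==0]=np.nan
    return im,d,P
def save(im,n): cv2.imwrite("pics/"+n,im[...,::-1])
E
python3 - <<'E'
from h import *
np.set_printoptions(precision=4,suppress=True)
print(bot.observe())
ims=[]
for n in ["side","top"]:
    im,d,P=cloud(n); ims.append(im)
    np.savez(n+".npz",im=im,P=P)
    print(n,{k:v for k,v in bot.camera_params(n).items()})
    for t in ["logger_center","dock","tray","cup_mid","cheese_a_mid"]:
        for r in bot.trace(n,t):
            m=r["mask"]; q=P[m]; q=q[~np.isnan(q[:,0])]
            print(t,round(r["conf"],2),np.round(r["bbox"]),np.median(q,0),np.percentile(q,98,axis=0))
save(cv2.resize(np.vstack(ims),None,fx=.78,fy=.78),"a.png")
save(ims[1],"top.png")
E
```

```text
pics
{'clock': 0.0, 'qpos': array([-1.3402,  0.522 , -0.0364,  1.6   ,  0.0212,  1.0211, -0.1128]), 'qd': array([-0.0001,  0.0009,  0.002 ,  0.0011,  0.0002, -0.0017,  0.0008]), 'joint_efforts': array([ -0.0002, -92.707 ,   1.9796, -36.9949,   0.0178,   0.0079,
        -0.    ]), 'position': array([0.1851, 0.5966, 0.2307]), 'tool_rot': array([-3.1404,  0.0001,  2.8408]), 'force': array([ 0.1294, -0.7894, -0.1763]), 'moment': array([-0.0038, -0.0229, -0.0072]), 'finger_force': 0.0, 'grip_width': 0.08550959006836673}
side {'fovy': 44.370050255085324, 'cx': 250.70903034256403, 'cy': 192.84175010246167, 'R': array([[ 0.8596, -0.5109, -0.0028],
       [-0.3103, -0.5177, -0.7973],
       [ 0.4059,  0.6862, -0.6036]]), 't': array([-0.4976,  0.2701,  1.2557])}
logger_center 0.95 [280. 241. 302. 268.] [ 0.5415 -0.2627  0.0945] [ 0.5625 -0.2326  0.1102]
dock 0.87 [291. 183. 336. 216.] [ 0.7971 -0.0332  0.0166] [0.8701 0.0349 0.0639]
dock 0.77 [306. 220. 355. 262.] [ 0.7164 -0.2225  0.0162] [ 0.7826 -0.1594  0.0636]
dock 0.66 [232. 300. 274. 335.] [ 0.3822 -0.3311  0.0124] [ 0.4318 -0.286   0.0
[... 809 characters left out ...]
0.0156] [ 0.7855 -0.1533  0.0649]
dock 0.85 [315. 260. 351. 301.] [ 0.3752 -0.1595  0.0103] [ 0.412  -0.1214  0.0436]
dock 0.74 [374. 255. 411. 294.] [ 0.3956 -0.3151  0.0116] [ 0.4365 -0.2756  0.0489]
dock 0.68 [343. 188. 394. 239.] [ 0.5455 -0.2423  0.0147] [ 0.6062 -0.1966  0.0653]
dock 0.65 [255.  90. 307. 139.] [ 0.8088 -0.0205  0.0156] [0.8704 0.0361 0.0642]
tray 0.95 [115. 169. 232. 252.] [0.5716 0.2522 0.0072] [0.6588 0.4008 0.0825]
cup_mid 0.66 [260. 170. 285. 203.] [ 0.6291 -0.0001  0.0146] [0.6552 0.0321 0.0728]
cheese_a_mid 0.64 [120. 202. 150. 232.] [0.5497 0.3494 0.044 ] [0.5835 0.3858 0.0492]
cheese_a_mid 0.53 [113. 170. 230. 253.] [0.5696 0.2512 0.0071] [0.6584 0.4009 0.0825]
```

View pics/top.png

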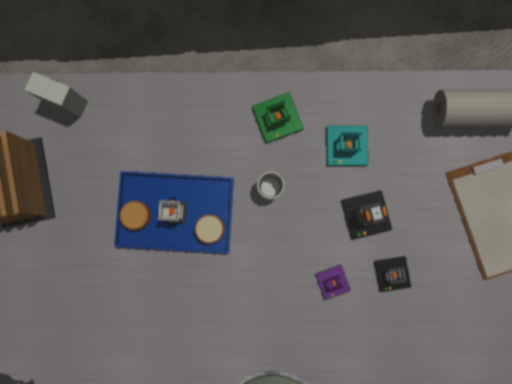

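```bash
python3 - <<'E'
import numpy as np, cv2
np.set_printoptions(precision=4,suppress=True)
for n in ["top","side"]:
    z=np.load(n+".npz"); im,P=z["im"],z["P"]
    # tray base: bluish pixels in tray region
    hsv=cv2.cvtColor(im,cv2.COLOR_RGB2HSV)
    box=(P[...,0]>.43)&(P[...,0]<.72)&(P[...,1]>.06)&(P[...,1]<.46)
    blue=box&(hsv[...,0]>95)&(hsv[...,0]<130)&(hsv[...,1]>90)
    q=P[blue]; print(n,"tray rect",cv2.minAreaRect(q[:,:2].astype(np.float32)),np.percentile(q[:,2],[5,50,95]))
    w=box&(hsv[...,1]<60)&(P[...,2]>.05)&(abs(P[...,1]-.25)<.05)
    q=P[w]; print("pocket",len(q),cv2.minAreaRect(q[:,:2].astype(np.float32)),np.percentile(q[:,2],[5,50,95,100]))
    # logger
    b=(abs(P[...,0]-.548)<.06)&(abs(P[...,1]+.25)<.06)&(P[...,2]>.072)
    q=P[b]; print("logger",len(q),cv2.minAreaRect(q[:,:2].astype(np.float32)),q[:,2].max())
    top=b&(P[...,2]>.1); print("top",len(P[top]),P[top].mean(0),cv2.minAreaRect(P[top][:,:2].astype(np.float32)))
    o=b&(hsv[...,0]<20)&(hsv[...,1]>120); print("orange",P[o])
    b=(abs(P[...,0]-.548)<.09)&(abs(P[...,1]+.25)<.09)&(P[...,2]>.008)&(P[...,2]<.02)
    print("plate",cv2.minAreaRect(P[b][:,:2].astype(np.float32)), np.median(im[b],0))
E
```

```text
top tray rect ((0.5577685236930847, 0.254227876663208), (0.29996684193611145, 0.20192851126194), 86.27153015136719) [0.0025 0.0068 0.0228]
pocket 257 ((0.5592648983001709, 0.2539941668510437), (0.052755966782569885, 0.061787620186805725), 86.1825180053711) [0.053  0.0831 0.0894 0.0926]
logger 261 ((0.5494517683982849, -0.2539413571357727), (0.029524100944399834, 0.051557816565036774), 15.604711532592773) 0.11471325770308353
top 186 [ 0.549  -0.2535  0.1065] ((0.549346923828125, -0.2541053891181946), (0.029300548136234283, 0.050958968698978424), 13.558110237121582)
orange [[ 0.5654 -0.271   0.0994]
 [ 0.5652 -0.2722  0.1038]
 [ 0.5652 -0.2751  0.1024]
 [ 0.5631 -0.2715  0.0976]
 [ 0.5626 -0.2717  0.1054]
 [ 0.5629 -0.2758  0.0997]
 [ 0.5601 -0.2685  0.108 ]
 [ 0.5603 -0.2721  0.1039]
 [ 0.5603 -0.2745  0.104 ]
 [ 0.5604 -0.2777  0.1013]
 [ 0.5579 -0.2695  0.1039]
 [ 0.5579 -0.2725  0.1022]
 [ 0.5577 -0.274   0.1055]
 [ 0.5577 -0.2764  0.1054]
 [ 0.5557 -0.2307  0.1033]
 [ 0.5555 -0.232   0.1077]
 [ 0.5554 -0.2697  0.1031]
 [ 0.5555 -0.2727  0.101 ]
 [ 0.5553 -0.2738  0.1057]
 [ 0.5555
[... 3964 characters left out ...]
087 ]
 [ 0.5443 -0.2802  0.0887]
 [ 0.5468 -0.2812  0.0883]
 [ 0.5518 -0.279   0.0838]
 [ 0.5583 -0.2751  0.077 ]
 [ 0.5598 -0.2773  0.0781]
 [ 0.5408 -0.2807  0.0872]
 [ 0.5427 -0.2825  0.0879]
 [ 0.5484 -0.2794  0.0822]
 [ 0.5547 -0.2756  0.0756]
 [ 0.558  -0.2757  0.0739]
 [ 0.5408 -0.281   0.0839]
 [ 0.5467 -0.2777  0.0778]
 [ 0.5476 -0.2808  0.0802]
 [ 0.5526 -0.2787  0.0756]
 [ 0.5408 -0.2813  0.0804]
 [ 0.5439 -0.2816  0.079 ]
 [ 0.5479 -0.2808  0.0762]
 [ 0.5526 -0.279   0.0722]
 [ 0.5417 -0.2805  0.0756]
 [ 0.5445 -0.2811  0.0746]
 [ 0.5415 -0.2811  0.0724]]
plate ((0.5416231155395508, -0.257794052362442), (0.12132743746042252, 0.11525610834360123), 14.024588584899902) [49. 49. 48.]
```

The top view shows the logger in the larger black dock at pixel (367,214). The smaller black look-alike is at (393,274), the tray pocket at (171,211) and the cup at (270,186). The measured heights and sizes match the task text: logger top 0.107 m, tray 0.30 x 0.20 m. I'll go above the pocket first, since it's on the way.

Emit:
move_arm(series=[[[-15,-7,-2],[0,0,-0.08],100],[[-30,-14,-4],[0,0,-0.16],100],[[-45.7,-21.8,-5],[0,0,-0.236],100],[[-45.7,-21.8,-5],[0,0,-0.236],100],[[-45.7,-21.8,-5],[0,0,-0.236],100],[[-45.7,-21.8,-5],[0,0,-0.236],100],[[-45.7,-21.8,-5],[0,0,-0.236],100],[[-45.7,-21.8,-5],[0,0,-0.236],100],[[-45.7,-21.8,-5],[0,0,-0.236],100],[[-45.7,-21.8,-5],[0,0,-0.236],100],[[-45.7,-21.8,-5],[0,0,-0.236],100],[[-45.7,-21.8,-5],[0,0,-0.236],100],[[-45.7,-21.8,-5],[0,0,-0.236],100],[[-45.7,-21.8,-5],[0,0,-0.236],100],[[-45.7,-21.8,-5],[0,0,-0.236],100],[[-45.7,-21.8,-5],[0,0,-0.236],100],[[-45.7,-21.8,-5],[0,0,-0.236],100],[[-45.7,-21.8,-5],[0,0,-0.236],100],[[-45.7,-21.8,-5],[0,0,-0.236],100],[[-45.7,-21.8,-5],[0,0,-0.236],100]])

```text
clock: 2.27
position: [0.5568, 0.2537, 0.2813]
tool_rot: [3.142, 0.0, 3.078]
force: [0.9, -0.3, -0.3]
grip_width: 0.0851
finger_force: 0.0
```

```bash
python3 - <<'E'
from h import *
np.set_printoptions(precision=4,suppress=True)
im,d,P=cloud("wrist"); np.savez("w1.npz",im=im,P=P)
print(bot.observe()["qpos"]); print(bot.camera_params("wrist"))
save(im,"w1.png")
hsv=cv2.cvtColor(im,cv2.COLOR_RGB2HSV)
q=P[(P[...,2]>.06)&(P[...,2]<.11)&(hsv[...,1]<70)]
print(len(q),cv2.minAreaRect(q[:,:2].astype(np.float32)),np.percentile(q[:,2],[5,50,95,100]))
E
```

```text
[-0.5445  0.4541  0.0295  1.5792 -0.0145  1.1085  0.9949]
{'fovy': 58.32125234547381, 'cx': 251.4066088216285, 'cy': 192.26888475901308, 'tool_from_camera': array([[ 0.001 , -0.9575, -0.2885,  0.0729],
       [ 1.    ,  0.0009,  0.0005, -0.0004],
       [-0.0002, -0.2885,  0.9575, -0.1428],
       [ 0.    ,  0.    ,  0.    ,  1.    ]])}
2652 ((0.5933189392089844, 0.12555049359798431), (0.06874401867389679, 0.32657429575920105), 13.327770233154297) [0.0618 0.0709 0.0879 0.0897]
```

View pics/w1.png

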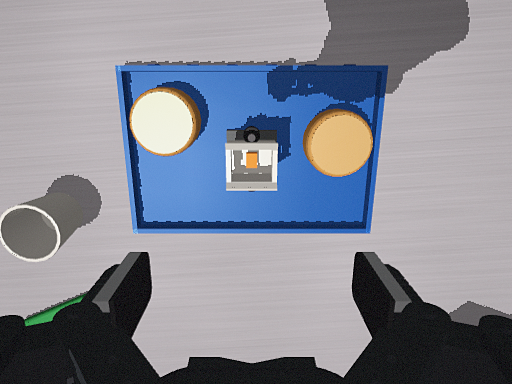

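The wrist view shows the pocket mouth at pixel (251,165), with its orange plunger at (252,160). The cheeses are at (165,121) and (338,143), and the cup is at (45,230). Next I'll fit the mouth and the tray's yaw.

```bash
python3 - <<'E'
from h import *
np.set_printoptions(precision=4,suppress=True)
z=np.load("w1.npz"); im,P=z["im"],z["P"]
hsv=cv2.cvtColor(im,cv2.COLOR_RGB2HSV)
blue=(hsv[...,0]>95)&(hsv[...,0]<130)&(hsv[...,1]>90)&(P[...,0]<.7)
rim=blue&(P[...,2]>.018)&(P[...,2]<.026)&(np.hypot(P[...,0]-.557,P[...,1]-.253)<.2)
rr=cv2.minAreaRect(P[rim][:,:2].astype(np.float32)); print("rim",rr)
yaw=np.radians(rr[2]) 
yaw=(yaw+np.pi/4)%(np.pi/2)-np.pi/4; print("yaw",np.degrees(yaw))
c=np.array([.5568,.2537]); R=np.array([[np.cos(yaw),np.sin(yaw)],[-np.sin(yaw),np.cos(yaw)]])
L=(P[...,:2]-c)@R.T*1000; Z=P[...,2]*1000
m=(abs(L[...,0])<45)&(abs(L[...,1])<45)&(Z>70)
for h0,h1 in [(70,76),(76,81),(81,84),(84,87),(87,93)]:
    k=m&(Z>=h0)&(Z<h1); q=L[k]
    print(h0,len(q),"x",np.percentile(q[:,0],[0,5,25,50,75,95,100]) if len(q) else "", "y",np.percentile(q[:,1],[0,5,25,50,75,95,100]) if len(q) else "")
g=np.full((22,24),-1.)
for a,b,h in zip(L[m][:,0],L[m][:,1],Z[m]):
    i,j=int((a+44)//4),int((b+46)//4)
    if 0<=i<22 and 0<=j<24: g[i,j]=max(g[i,j],h)
print("rows x=-44.., cols y=-46..");
for r in g: print(" ".join("%3d"%v if v>0 else "  ." for v in r))
o=(abs(L[...,0])<30)&(abs(L[...,1])<30)&(hsv[...,0]<22)&(hsv[...,1]>140)
print("plunger",len(L[o]),np.median(L[o],0),np.percentile(Z[o],[5,50,95]))
E
```

```text
rim ((0.5587367415428162, 0.25315484404563904), (0.30030691623687744, 0.1994931697845459), 86.3880386352539)
yaw -3.611961364746085
70 93 x [-11.2262  -6.3386  18.5038  18.8819  18.9852  19.1232  19.2215] y [-21.5287 -21.4499 -19.7554  -5.9627   7.8259  18.7044  20.5841]
76 100 x [-13.7132 -10.6776   6.8549  18.4301  18.9155  19.3369  19.6763] y [-26.0197 -25.1154 -21.3596  -1.1701  19.344   24.8741  25.1356]
81 451 x [-16.3067 -15.1913  -7.831    4.6198  18.549   20.6274  22.0447] y [-26.4119 -25.919  -22.9491  -0.6504  21.8354  24.7227  25.5957]
84 359 x [-21.7511 -21.6848 -17.6591  20.6123  22.3788  26.4753  26.8907] y [-26.2226 -24.2094 -13.1799  -0.6477  12.2457  22.8144  25.1245]
87 297 x [-22.0686 -21.757  -19.9485 -17.8577  23.9715  26.0979  26.2976] y [-26.1955 -23.9756 -13.3338  -0.6324  13.0688  22.7124  24.8845]
rows x=-44.., cols y=-46..
  .   .   .   .   .   .   .   .   .   .   .   .   .   .   .   .   .   .   .   .   .   .   .   .
  .   .   .   .   .   .   .   .   .   .   .   .   .   .   .   .   .   .   .   .   .   .   .   .
  .   .   .   .   .   .   .   .   .   .   .  
[... 1230 characters left out ...]
  83  83  84  84  84  84  83  83  84  83  83   .   .   .   .   .   .
  .   .   .   .  88  88  89  89  89  89  88  88  88  88  88  89  88  89   .   .   .   .   .   .
  .   .   .   .  88  88  88  88  88  88  89  88  88  87  88  88  88  88   .   .   .   .   .   .
  .   .   .   .   .   .   .   .   .   .   .   .   .   .   .   .   .   .   .   .   .   .   .   .
  .   .   .   .   .   .   .   .   .   .   .   .   .   .   .   .   .   .   .   .   .   .   .   .
  .   .   .   .   .   .   .   .   .   .   .   .   .   .   .   .   .   .   .   .   .   .   .   .
  .   .   .   .   .   .   .   .   .   .   .   .   .   .   .   .   .   .   .   .   .   .   .   .
plunger 166 [ 0.9639 -0.6693] [47.8404 53.8616 55.2349]
```

Emit:
move_arm(series=[[[-0.3,-6,-1],[0,0,-0.04],100],[[-0.8,-16,-2],[0,0,-0.1],100],[[-1.6,-32,-2],[0,0,-0.2],100],[[-2.4,-50.7,-2],[0,0,-0.299],100],[[-2.4,-50.7,-2],[0,0,-0.299],100],[[-2.4,-50.7,-2],[0,0,-0.299],100],[[-2.4,-50.7,-2],[0,0,-0.299],100],[[-2.4,-50.7,-2],[0,0,-0.299],100],[[-2.4,-50.7,-2],[0,0,-0.299],100],[[-2.4,-50.7,-2],[0,0,-0.299],100],[[-2.4,-50.7,-2],[0,0,-0.299],100],[[-2.4,-50.7,-2],[0,0,-0.299],100],[[-2.4,-50.7,-2],[0,0,-0.299],100],[[-2.4,-50.7,-2],[0,0,-0.299],100],[[-2.4,-50.7,-2],[0,0,-0.299],100],[[-2.4,-50.7,-2],[0,0,-0.299],100],[[-2.4,-50.7,-2],[0,0,-0.299],100],[[-2.4,-50.7,-2],[0,0,-0.299],100],[[-2.4,-50.7,-2],[0,0,-0.299],100]])

```text
clock: 3.9
position: [0.5484, -0.2534, 0.3014]
tool_rot: [-3.142, 0.0, -2.906]
force: [0.9, 1.0, 0.5]
grip_width: 0.085
finger_force: 0.0
```

```bash
python3 - <<'E'
from h import *
np.set_printoptions(precision=4,suppress=True)
im,d,P=cloud("wrist"); np.savez("w2.npz",im=im,P=P); s=bot.observe()
print(s["qpos"],s["position"],s["tool_rot"])
save(im,"w2.png")
hsv=cv2.cvtColor(im,cv2.COLOR_RGB2HSV)
near=(np.hypot(P[...,0]-.5485,P[...,1]+.254)<.045)
t=near&(P[...,2]>.098)&(P[...,2]<.115)
r=cv2.minAreaRect(P[t][:,:2].astype(np.float32)); print("all top",len(P[t]),r)
wt=t&(hsv[...,1]<60)
print("white",cv2.minAreaRect(P[wt][:,:2].astype(np.float32)),np.percentile(P[wt][:,2],[5,50,95]))
o=t&(hsv[...,0]<22)&(hsv[...,1]>120); q=P[o]; print("orange z",np.percentile(q[:,2],[5,50,95]))
for sgn in (1,-1):
    k=q[(q[:,1]+.254)*sgn>0.012]; print(sgn,len(k),cv2.minAreaRect(k[:,:2].astype(np.float32)))
near=(np.hypot(P[...,0]-.5485,P[...,1]+.254)<.09)
pl=near&(P[...,2]>.009)&(P[...,2]<.019)&(hsv[...,2]<110)
print("plate",cv2.minAreaRect(P[pl][:,:2].astype(np.float32)))
E
```

```text
[ 0.2444  0.4268  0.13    1.5775 -0.0592  1.141   2.1934] [ 0.5484 -0.2536  0.3014] [-3.1416  0.0002 -2.9065]
all top 1023 ((0.5480934977531433, -0.25590312480926514), (0.029297268018126488, 0.04964115843176842), 14.279096603393555)
white ((0.5481474995613098, -0.25590217113494873), (0.029290469363331795, 0.021218637004494667), 13.673991203308105) [0.1062 0.1076 0.109 ]
orange z [0.1017 0.1036 0.1048]
1 179 ((0.5436726212501526, -0.235134556889534), (0.02420322224497795, 0.007214869372546673), 14.34992504119873)
-1 189 ((0.5534042119979858, -0.27600640058517456), (0.023934541270136833, 0.008090381510555744), 13.495530128479004)
plate ((0.5479295253753662, -0.255581259727478), (0.10793474316596985, 0.10993592441082001), 13.537643432617188)
```

View pics/w2.png

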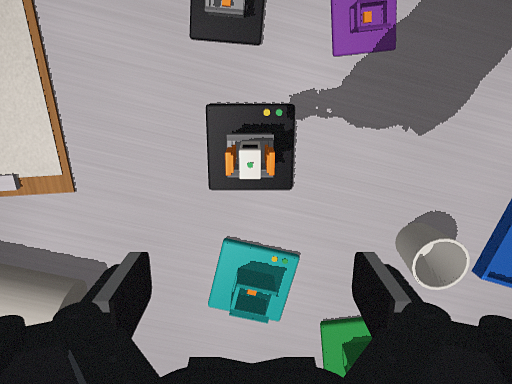

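The wrist view shows the logger in the black dock at pixel (250,160), with its orange tabs at (229,162) and (271,162). Teal, green and purple look-alikes are around it. Logger centre is about (0.548, -0.2555) with yaw 13.6°, and the tool is already aligned, so I'll go down.

Emit:
move_arm(series=[[[0,-0.1,4],[0,0,0],100],[[0,-0.17,8],[0,0,0],100],[[0,-0.17,12],[0,0,0],100],[[0,-0.17,15],[0,0,0],100],[[0,-0.17,17.5],[0,0,0],100],[[0,-0.17,19.5],[0,0,0],100],[[0,-0.17,21.5],[0,0,0],100],[[0,-0.17,22.7],[0,0,0],100],[[0,-0.17,23.5],[0,0,0],100],[[0,-0.17,23.5],[0,0,0],100],[[0,-0.17,23.5],[0,0,0],100]])

```text
clock: 4.87
position: [0.5488, -0.2559, 0.0668]
tool_rot: [-3.141, 0.0, -2.907]
force: [0.2, 0.4, 0.7]
grip_width: 0.0852
finger_force: 0.0
```

```bash
python3 - <<'E'
from h import *
np.set_printoptions(precision=4,suppress=True)
s=bot.observe(); print(s["position"],s["force"],s["moment"])
im,d,P=cloud("wrist"); save(im,"w3.png")
E
```

```text
[ 0.5488 -0.2559  0.0668] [0.2495 0.3964 0.6721] [ 0.0206 -0.0262  0.002 ]
```

View pics/w3.png

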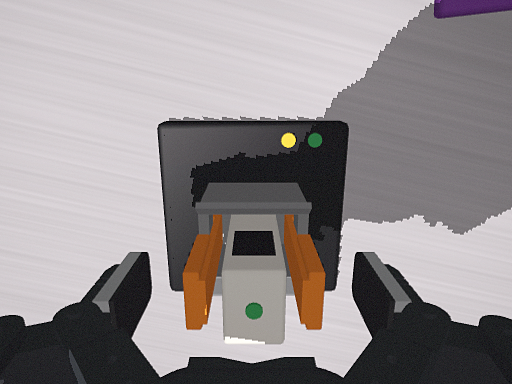

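The fingers straddle the tabs, which centre on about pixel x=254 against 252 for the fingers. I'll pinch now.

Emit:
move_arm(series=[[[0,0,0],[0,0,0],64],[[0,0,0],[0,0,0],56],[[0,0,0],[0,0,0],50],[[0,0,0],[0,0,0],44],[[0,0,0],[0,0,0],40],[[0,0,0],[0,0,0],40],[[0,0,0],[0,0,0],40],[[0,0,0],[0,0,0],40],[[0,0,0],[0,0,0],40],[[0,0,0],[0,0,0],40]], squeeze=40)

```text
clock: 5.75
position: [0.5489, -0.2558, 0.0668]
tool_rot: [-3.141, 0.001, -2.907]
force: [-0.8, 1.8, 6.7]
grip_width: 0.035
finger_force: 36.3
```

```bash
python3 - <<'E'
from h import *
np.set_printoptions(precision=4,suppress=True)
im,d,P=cloud("wrist"); save(im,"w4.png")
s=bot.observe();print(s["force"],s["grip_width"],s["finger_force"])
E
```

```text
[-0.1326  2.2513  5.351 ] 0.0350309808165201 36.31389856338501
```

View pics/w4.png

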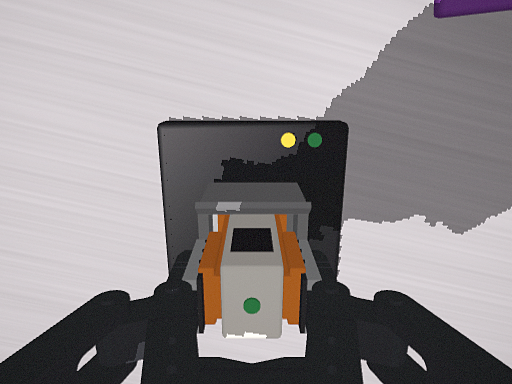

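The pads are on the paddles and the tabs are pressed in. The upward force of about 6 N means the plunger is now pushing against the gripper, so the logger is unlatched. I'll lift slowly at first and check the force.

Emit:
move_arm(series=[[[0,0,-0.1],[0,0,0],35],[[0,0,-0.2],[0,0,0],35],[[0,0,-0.3],[0,0,0],35],[[0,0,-0.4],[0,0,0],35],[[0,0,-0.5],[0,0,0],35],[[0,0,-0.5],[0,0,0],35]])

```text
clock: 6.3
position: [0.5488, -0.2558, 0.0717]
tool_rot: [-3.141, 0.001, -2.907]
force: [-0.6, 1.7, 4.3]
grip_width: 0.0344
finger_force: 40.1
```

Emit:
move_arm(series=[[[0,0,-0.4],[0,0,0],35],[[0,0,-0.9],[0,0,0],35],[[0,0,-1.5],[0,0,0],35],[[0,0,-2.2],[0,0,0],35],[[0,0,-3],[0,0,0],35],[[0,0,-4],[0,0,0],35],[[0,0,-5.5],[0,0,0],35],[[0,0,-8],[0,0,0],35],[[0,0,-11],[0,0,0],35],[[0,0,-14],[0,0,0],35],[[0,0,-16],[0,0,0],35],[[0,0,-16],[0,0,0],35],[[0,0,-16],[0,0,0],35]])

```text
clock: 7.38
position: [0.5489, -0.256, 0.2329]
tool_rot: [-3.14, 0.002, -2.908]
force: [-0.3, -0.0, -1.5]
grip_width: 0.0342
finger_force: 40.2
```

```bash
python3 - <<'E'
from h import *
np.set_printoptions(precision=4,suppress=True)
im,d,P=cloud("wrist"); np.savez("w5.npz",im=im,P=P); s=bot.observe()
print(s["position"],s["tool_rot"],s["force"],s["moment"],s["grip_width"],s["finger_force"])
hsv=cv2.cvtColor(im,cv2.COLOR_RGB2HSV)
Rm=Rot.from_euler("xyz",s["tool_rot"]).as_matrix(); L=(P-s["position"])@Rm*1000
near=(abs(L[...,0])<30)&(abs(L[...,1])<16)
t=near&(L[...,2]<-20)&(L[...,2]>-60)&(hsv[...,1]<60)&(hsv[...,2]>90)
q=L[t]; print(len(q),np.percentile(q,[1,10,50,90,99],axis=0)); print(cv2.minAreaRect(q[:,:2].astype(np.float32)))
save(im,"w5.png")
E
```

```text
[ 0.5484 -0.2557  0.2316] [-3.1414  0.0003 -2.9074] [-0.3055  0.3597 -0.5512] [ 0.0084 -0.0283 -0.0334] 0.034288567860359484 40.23749828338623
5114 [[-14.166  -11.4217 -40.179 ]
 [-10.7113  -9.6299 -39.5718]
 [  4.8592  -0.8067 -38.7676]
 [ 14.6755   7.9917 -33.3385]
 [ 15.1619   9.7886 -23.5711]]
((0.3684663772583008, 0.0006275177001953125), (30.358806610107422, 31.140104293823242), 87.37669372558594)
```

View pics/w5.png

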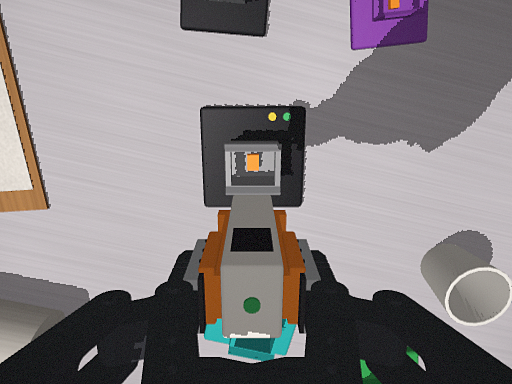

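It's out cleanly and upright, with the dock empty at pixel (252,165). In the tool frame its centre is at about (+0.5, 0) mm and its underside about 44 mm below the TCP. Next I'll carry it above the pocket.

Emit:
move_arm(series=[[[-0.4,1.5,0],[0,0,0.01],35],[[-1.2,4.5,0],[0,0,0.03],35],[[-2.1,8,0],[0,0,0.05],35],[[-3.1,12,0],[0,0,0.07],35],[[-4.2,16,0],[0,0,0.1],35],[[-5.2,20,0],[0,0,0.12],35],[[-6.3,24,0],[0,0,0.15],35],[[-7.3,28,0],[0,0,0.17],35],[[-8.4,32,0],[0,0,0.2],35],[[-9.4,36,0],[0,0,0.22],35],[[-10.4,40,0],[0,0,0.245],35],[[-11.4,43.5,0],[0,0,0.265],35],[[-12.2,46.5,0],[0,0,0.285],35],[[-12.7,48.5,0],[0,0,0.295],35],[[-12.88,49.29,0],[0,0,0.298],35],[[-12.88,49.29,0],[0,0,0.298],35],[[-12.88,49.29,0],[0,0,0.298],35],[[-12.88,49.29,0],[0,0,0.298],35],[[-12.88,49.29,0],[0,0,0.298],35]])

```text
clock: 9.02
position: [0.5597, 0.2518, 0.2313]
tool_rot: [-3.141, -0.0, 3.076]
force: [-0.0, -0.8, -0.2]
grip_width: 0.0344
finger_force: 40.2
```

```bash
python3 - <<'E'
from h import *
np.set_printoptions(precision=4,suppress=True)
im,d,P=cloud("wrist"); s=bot.observe()
print(s["position"],s["tool_rot"],s["force"],s["grip_width"],s["finger_force"])
c=np.array([.559,.2531]); yaw=np.radians(-3.61); R=np.array([[np.cos(yaw),np.sin(yaw)],[-np.sin(yaw),np.cos(yaw)]])
L=(P[...,:2]-c)@R.T*1000; Z=P[...,2]*1000
m=(abs(L[...,0])<32)&(abs(L[...,1])<34)&(Z>70)&(Z<93)
print(m.sum(),np.percentile(L[m],[0.5,5,95,99.5],axis=0),np.percentile(Z[m],[50,95]))
m=(abs(L[...,0])<40)&(abs(L[...,1])<12)&(Z>260)&(Z<285)
print("logger top",m.sum(),np.percentile(L[m],[0.5,5,50,95,99.5],axis=0),np.median(Z[m]))
save(im,"w6.png")
for n in ["side","top"]:
    im,d,P=cloud(n); save(im,n+"6.png")
    L=(P[...,:2]-c)@R.T*1000; Z=P[...,2]*1000
    m=(abs(L[...,0])<32)&(abs(L[...,1])<34)&(Z>70)&(Z<93); 
    if m.sum(): print(n,m.sum(),np.percentile(L[m],[1,99],axis=0))
E
```

```text
[0.5597 0.252  0.2314] [-3.1412  0.      3.0761] [ 0.0835 -0.0668 -0.8873] 0.0345538403124869 40.2253121137619
1394 [[-23.6167 -25.8809]
 [-22.8704 -24.8615]
 [ 20.6816  24.9102]
 [ 23.3549  25.9145]] [82.6131 88.3309]
logger top 5348 [[-14.6113 -11.8808]
 [-14.1831 -10.8318]
 [ -2.5867  -0.6363]
 [ 13.0857  10.1284]
 [ 15.1323  11.8861]] 268.7760880413216
side 139 [[-25.7858 -29.8986]
 [ 21.5615  28.495 ]]
top 103 [[-23.1756 -25.4064]
 [ 22.8539  22.4597]]
```

View pics/w6.png

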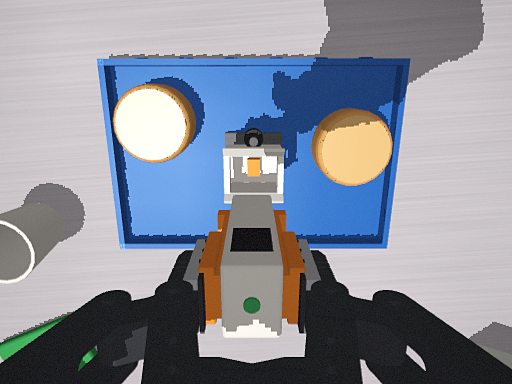

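The wrist view shows the pocket mouth at pixel (254,170), with the logger at 252 aligned to it and needing about 1.5 mm towards +y. I'll correct that and descend to just above the lips, then about 15 mm into the mouth slowly.

Emit:
move_arm(series=[[[0.01,0.05,1.5],[0,0,0],35],[[0.03,0.1,4],[0,0,0],35],[[0.03,0.15,6.5],[0,0,0],35],[[0.03,0.15,8],[0,0,0],35],[[0.03,0.15,8.8],[0,0,0],35],[[0.03,0.15,9],[0,0,0],35],[[0.03,0.15,9.2],[0,0,0],35],[[0.03,0.15,9.4],[0,0,0],35],[[0.03,0.15,9.6],[0,0,0],35],[[0.03,0.15,9.8],[0,0,0],35],[[0.03,0.15,10],[0,0,0],35],[[0.03,0.15,10.2],[0,0,0],35],[[0.03,0.15,10.2],[0,0,0],35],[[0.03,0.15,10.2],[0,0,0],35]])

```text
clock: 10.33
position: [0.5593, 0.255, 0.1293]
tool_rot: [-3.142, -0.0, 3.078]
force: [-0.9, -0.1, -1.2]
grip_width: 0.0343
finger_force: 40.2
```

```bash
python3 - <<'E'
from h import *
np.set_printoptions(precision=4,suppress=True)
for i in range(3):
    im,d,P=cloud("side"); s=bot.observe(); print(s["position"],s["force"])
save(cv2.resize(im[120:220,130:270],None,fx=4,fy=4,interpolation=cv2.INTER_CUBIC),"s7.png")
E
```

```text
[0.5593 0.255  0.1293] [-0.5666 -0.2243 -1.2668]
[0.5593 0.255  0.1294] [-0.2271 -0.0681 -0.8576]
[0.5593 0.255  0.1294] [ 0.027   0.6528 -0.0884]
```

View pics/s7.png

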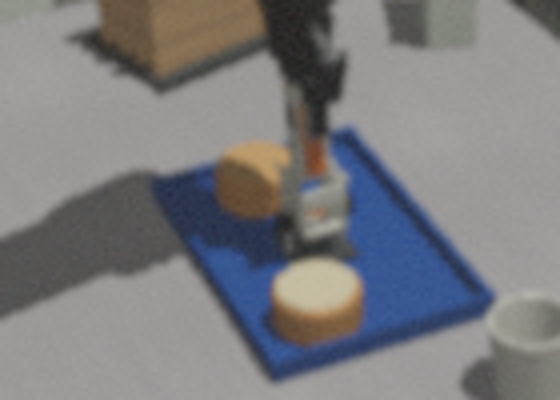

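The side view shows the logger just over the pocket mouth, with both cheeses and the cup undisturbed. The measured y is 0.255, so I'll correct by -1.2 mm and ease it in.

Emit:
move_arm(series=[[[0,-0.12,0],[0,0,0],35],[[0,-0.12,0],[0,0,0],35],[[0,-0.12,0.1],[0,0,0],35],[[0,-0.12,0.2],[0,0,0],35],[[0,-0.12,0.3],[0,0,0],35],[[0,-0.12,0.4],[0,0,0],35],[[0,-0.12,0.5],[0,0,0],35],[[0,-0.12,0.5],[0,0,0],35]])

```text
clock: 11.15
position: [0.5591, 0.2538, 0.124]
tool_rot: [-3.141, -0.0, 3.078]
force: [-0.3, -0.2, -1.5]
grip_width: 0.0348
finger_force: 40.2
```

Emit:
move_arm(series=[[[0,0,0.15],[0,0,0],35],[[0,0,0.3],[0,0,0],35],[[0,0,0.45],[0,0,0],35],[[0,0,0.6],[0,0,0],35],[[0,0,0.75],[0,0,0],35],[[0,0,0.9],[0,0,0],35],[[0,0,1.05],[0,0,0],35],[[0,0,1.2],[0,0,0],35],[[0,0,1.35],[0,0,0],35],[[0,0,1.5],[0,0,0],35],[[0,0,1.65],[0,0,0],35],[[0,0,1.8],[0,0,0],35],[[0,0,1.8],[0,0,0],35]])

```text
clock: 12.23
position: [0.5591, 0.2537, 0.106]
tool_rot: [-3.141, -0.0, 3.078]
force: [-0.3, -0.6, -1.3]
grip_width: 0.0342
finger_force: 40.2
```

No contact, so the fit is free. From here I'll go in small steps and feel for the plunger at TCP z of about 0.0995.

Emit:
move_arm(series=[[[0,0,0.1],[0,0,0],35],[[0,0,0.2],[0,0,0],35],[[0,0,0.3],[0,0,0],35],[[0,0,0.4],[0,0,0],35],[[0,0,0.5],[0,0,0],35],[[0,0,0.6],[0,0,0],35],[[0,0,0.7],[0,0,0],35],[[0,0,0.8],[0,0,0],35],[[0,0,0.8],[0,0,0],35],[[0,0,0.8],[0,0,0],35]])

```text
clock: 13.07
position: [0.5593, 0.2538, 0.0984]
tool_rot: [3.142, 0.0, 3.078]
force: [-0.7, 0.3, 3.2]
grip_width: 0.0345
finger_force: 40.9
```

Emit:
move_arm(series=[[[0,0,0.1],[0,0,0],35],[[0,0,0.2],[0,0,0],35],[[0,0,0.3],[0,0,0],35],[[0,0,0.4],[0,0,0],35],[[0,0,0.5],[0,0,0],35],[[0,0,0.5],[0,0,0],35],[[0,0,0.5],[0,0,0],35]])

```text
clock: 13.65
position: [0.5593, 0.2538, 0.0933]
tool_rot: [3.142, 0.0, 3.078]
force: [-0.4, -1.1, 4.7]
grip_width: 0.0346
finger_force: 41.4
```

Emit:
move_arm(series=[[[0,0,0.05],[0,0,0],35],[[0,0,0.1],[0,0,0],35],[[0,0,0.15],[0,0,0],35],[[0,0,0.2],[0,0,0],35],[[0,0,0.2],[0,0,0],35]])

```text
clock: 14.07
position: [0.5593, 0.2538, 0.0914]
tool_rot: [3.142, 0.0, 3.078]
force: [-0.0, -0.3, 6.6]
grip_width: 0.0345
finger_force: 41.5
```

Emit:
move_arm(series=[[[0,0,0.05],[0,0,0],35],[[0,0,0.1],[0,0,0],35],[[0,0,0.1],[0,0,0],35]])

```text
clock: 14.32
position: [0.5593, 0.2538, 0.0904]
tool_rot: [3.142, 0.0, 3.078]
force: [-0.8, -1.1, 6.8]
grip_width: 0.0343
finger_force: 41.6
```

Emit:
move_arm(series=[[[0,0,0.05],[0,0,0],35],[[0,0,0.05],[0,0,0],35]])

```text
clock: 14.48
position: [0.5594, 0.2538, 0.0902]
tool_rot: [3.141, 0.0, 3.078]
force: [-1.4, 0.2, 9.0]
grip_width: 0.0342
finger_force: 42.0
```

Emit:
move_arm(series=[[[0,0,0.05],[0,0,0],35],[[0,0,0.05],[0,0,0],35]])

```text
clock: 14.65
position: [0.5595, 0.2539, 0.0901]
tool_rot: [3.141, 0.001, 3.078]
force: [-4.8, -2.0, 17.0]
grip_width: 0.0343
finger_force: 43.5
```

There's a sharp force rise with no further travel, so the hard floor is at TCP z of about 0.090. I'll back off a touch and release.

Emit:
move_arm(series=[[[0,0,-0.06],[0,0,0],35],[[0,0,-0.06],[0,0,0],35],[[0,0,-0.06],[0,0,0],60],[[0,0,-0.06],[0,0,0],85],[[0,0,-0.06],[0,0,0],100],[[0,0,-0.06],[0,0,0],100],[[0,0,-0.06],[0,0,0],100],[[0,0,-0.06],[0,0,0],100],[[0,0,-0.06],[0,0,0],100],[[0,0,-0.06],[0,0,0],100]])

```text
clock: 15.48
position: [0.5592, 0.2538, 0.0899]
tool_rot: [-3.142, -0.0, 3.078]
force: [-0.8, -1.1, -0.5]
grip_width: 0.0851
finger_force: 0.0
```

```bash
python3 - <<'E'
from h import *
np.set_printoptions(precision=4,suppress=True)
im,d,P=cloud("wrist"); s=bot.observe(); print(s["force"],s["grip_width"])
save(im,"w8.png")
q=P[(np.hypot(P[...,0]-.559,P[...,1]-.2535)<.017)&(P[...,2]>.11)&(P[...,2]<.15)]
print("logger top",len(q),np.percentile(q[:,2],[5,50,95]),np.median(q,0))
E
```

```text
[1.0781 0.025  0.23  ] 0.08538078664843571
logger top 5994 [0.1157 0.1313 0.1324] [0.5542 0.2538 0.1313]
```

View pics/w8.png

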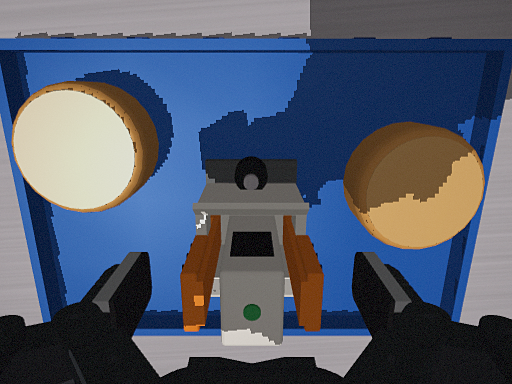

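Both tabs sprung out, with outer edges at pixels 181 and 322. The logger top rose only 2–3 mm and stopped, so it's latched. I'll retreat straight up and check.

Emit:
move_arm(series=[[[0,0,-0.5],[0,0,0],100],[[0,0,-1.5],[0,0,0],100],[[0,0,-3],[0,0,0],100],[[0,0,-6],[0,0,0],100],[[0,0,-10],[0,0,0],100],[[0,0,-14],[0,0,0],100],[[0,0,-18],[0,0,0],100],[[0,0,-20],[0,0,0],100],[[0,0,-20],[0,0,0],100],[[0,0,-20],[0,0,0],100],[[0,0,-20],[0,0,0],100],[[0,0,-20],[0,0,0],100]])

```text
clock: 16.53
position: [0.5588, 0.2536, 0.2892]
tool_rot: [-3.141, -0.001, 3.078]
force: [-0.4, 0.1, -0.1]
grip_width: 0.0855
finger_force: 0.0
```

```bash
python3 - <<'E'
from h import *
np.set_printoptions(precision=4,suppress=True)
im,d,P=cloud("wrist"); s=bot.observe(); print(s["position"],s["force"],s["grip_width"])
save(im,"w9.png")
hsv=cv2.cvtColor(im,cv2.COLOR_RGB2HSV)
n=(np.hypot(P[...,0]-.559,P[...,1]-.2535)<.04)
q=P[n&(P[...,2]>.12)&(P[...,2]<.16)&(hsv[...,1]<60)]
print("logger top",len(q),np.percentile(q[:,2],[5,50,95]),cv2.minAreaRect(q[q[:,2]>.125][:,:2].astype(np.float32)))
q=P[n&(hsv[...,0]<22)&(hsv[...,1]>120)&(P[...,2]>.118)]
print("tabs",cv2.minAreaRect(q[:,:2].astype(np.float32)),np.percentile(q[:,2],[50,95]))
q=P[n&(P[...,2]>.07)&(P[...,2]<.095)]; print("lip",np.percentile(q[:,2],[50,95]))
E
```

```text
[0.5588 0.2536 0.2891] [ 0.0461 -0.4387 -1.1361] 0.08527096415240158
logger top 818 [0.1278 0.1313 0.1325] ((0.558610200881958, 0.24961164593696594), (0.030267080292105675, 0.029588298872113228), 86.21134948730469)
tabs ((0.5566343069076538, 0.25383955240249634), (0.04937419667840004, 0.028446540236473083), 86.12139892578125) [0.1274 0.1288]
lip [0.0858 0.0917]
```

View pics/w9.png

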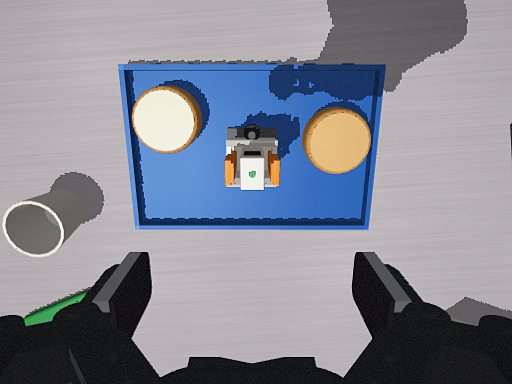

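The final view shows the logger upright in the pocket at pixel (252,165). The tabs span 49 mm, which is fully out, and the top is at 0.131 m, where an unlatched logger would be at about 0.140. The cheeses and cup haven't moved, and the gripper is clear.

```bash
python3 -c "
from workcell import bot
print(bot.job_done())"
```

```text
the job is handed in; nothing more can be done
None
```

The logger is out of its dock and stands upright, latched in the tray's white pocket. The highest force reading was about 17 N, the cheeses and cup were left where they were, and I handed the job in at about 17 s; the hand-in returned no verdict.

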